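# Cap the paint jar and ease the cap back a quarter turn

### The job

Stand the square paint jar upright in the square socket of the wooden jar stand, so that it cannot turn. Then screw its cap on (clockwise from above) until it bottoms out, and back it off a quarter turn so that drying paint will not lock it. Finish while still gripping the cap there, with the jar seated in the socket; leave everything else on the desk where it is.

Things in the scene. Friction and masses are not known exactly. Their poses are not given: they have to be found in the camera images.
- paint_jar: The only square jar: grey plastic body 52 x 52 mm, 60 mm tall, about 0.4 kg, white screw cap on a narrow neck above; about 88 mm tall in all. Loose on a 2 mm cutting mat, right to middle of the desk; may swap places with the round jar. Origin: centre of its underside; z up, x and y square to its sides (any side may face any way). Best lifted by the body near the shoulder.
- cap_shell: The square jar's white ribbed screw cap, 43 mm across, 20 mm tall, a raised rib on top from its centre along its x. Origin: centre of its underside, on the jar's axis, 66 mm above the jar's underside when bottomed out (6 mm above the shoulder); it rises 4 mm per turn unscrewed. Already started on its thread; cannot come off. Grip it with fingertips above the shoulder.
- cap (a joint): How far the cap is unscrewed, rad: 0 = bottomed out (hard stop), growing anticlockwise seen from above; starts between 1.9 and 3.6. Screwing on is clockwise. Light even friction, about 0.08 N m: it stays where it is left, but a jar standing free would turn along with it.
- socket (a point): Centre of the floor of the square socket in the fixed wooden jar stand (block 100 x 180 mm, 26 mm tall). Socket 56 x 56 mm, 18 mm deep, 3 mm chamfer at the mouth; floor 8 mm above the desk. x, y square to its sides, z up. The round 44 mm well, 86 mm away along +y in the same block, is not for this jar.
- round_jar: Bystander: round grey jar with a white lid, 60 mm across, 74 mm tall, standing on the mat. Origin: centre of underside.
- tape_roll: Bystander: masking tape roll lying flat, 90 mm across, 24 mm tall. Origin: centre of underside.
- glass_cup: Bystander: drinking glass, 68 mm across, 85 mm tall. Origin: centre of underside.
- palette_knife: Bystander: broad steel palette knife with a wooden handle, 210 mm long, blade end away from the robot, lying flat between the mat and the jar stand.
- brush_pot: Bystander: black pot of brushes, 84 mm across, 100 mm tall, brushes to 240 mm. Origin: centre of underside.
- egg_tray: Bystander: pulp egg tray, 110 x 160 mm, 40 mm tall. Origin: centre of underside.
- canvas_board: Bystander: white primed painting board lying flat, 240 x 180 mm, 18 mm thick. Origin: centre of underside.

How it is judged (in metres and radians):
On the way, in this order (a step that is already met when the one before it is completed fails the run):
1. the square jar stands fully down in the square socket (horizontal distance between paint_jar and socket below 0.006 m and z of paint_jar in the frame of socket between -0.005 and 0.005 m and angle between paint_jar's own z axis and vertical below 0.06 rad), for 0.3 s.
2. with the jar in the socket, the cap is screwed on until it bottoms out (all of step 1 and value of joint cap below 0.08 rad), for 0.1 s.
At the end, for the whole second after the job is handed in: Jar upright in the square socket (6 mm of centre, 5 mm of its floor, tilt under 0.06 rad); cap, having bottomed out (under 0.08 rad), is 1.22 to 1.92 rad off its stop, cap and jar still, fingers gripping the cap with over 2 N (all of step 1 and value of joint cap between 1.22 and 1.92 rad and contact force between the fingers and cap_shell above 2 N and velocity of joint cap between -0.1 and 0.1 rad/s and linear speed of paint_jar below 0.02 m/s); the arm keeps its last pose, push and grip.
It fails at once if a bystander is shifted by more than 30 mm (distance of any of round_jar, tape_roll, glass_cup, palette_knife, brush_pot, egg_tray, canvas_board from where it was at the start of the episode above 0.03 m).
It fails at once if the jar is tipped over (angle between paint_jar's own z axis and vertical above 0.6 rad).
It also fails if it takes over 72 s, if anything falls off the work surface, if the arm or the gripper's body presses on something with over 40 N, if the wrist force passes 120 N, or if a joint passes its speed limit or range.

### The arm

A 6-joint arm with a two-finger parallel gripper is mounted at the origin on the work surface. World frame = base frame: x ahead of the robot, y to its left, z up, the work surface at z = 0. Lengths are in mm, angles in rad, forces in N, time in s.
With the tool pointing down it reaches from about 350 to 875 mm from the base axis. Payload 4.2 kg.
Tool frame: the origin (TCP) lies between the finger pads; the fingertips stand 17 mm ahead of it and the grasp point (between the pads) lies 2 mm behind it; z points along the fingers, y is the line along which they close (so a half turn about z gives the same grasp; the last joint's range is limited). The gripper opens to 85 mm and grips with 20 to 120 N. Pads are 22 mm wide; open, the fingers measure 114 mm over their backs; the gripper's body (76 mm by 85 mm) begins 54 mm behind the grasp point. The pads swing forward as they close: fully open they stand 13 mm farther back than shut.
Start: joints at [1.415, 0.385, 0.008, 0, -1.194, -0.259], TCP at [251.846, 571.99, 248.312] pointing down, gripper open.
Joint ranges: [-3.14, 3.14], [-1.21, 2.06], [-1.07, 1.41], [-3.16, 2.05], [-2.99, -0.16], [-3.1, 3.1]. Speed limits (rad/s): [2.79, 2.79, 3.14, 3.14, 3.14, 3.14].

### API

Orientations are given as a unit quaternion [x, y, z, w].
In Python, from bench import arm, camrig, read_state gives the robot as it stands (arm), with the cameras (camrig) and the readings as plain functions.
- The arm moves only by the tool step_hand, called after "Request:" by a JSON object that holds its "method" and its "body". Schema: {"type":"object","properties":{"steps":{"type":"array","items":{"type":"array","prefixItems":[{"type":"array","items":{"type":"number"},"minItems":3,"maxItems":3},{"type":"array","items":{"type":"number"},"minItems":3,"maxItems":3}],"minItems":2,"maxItems":2},"minItems":1,"maxItems":10},"finger_gap":{"type":"number"},"only":{"type":"string"},"quiet":{"type":"boolean"},"lines":{"type":"string"}},"required":["steps"],"additionalProperties":false}. steps is a list of rows, 1 to 10 of them, each written [[dx, dy, dz], [rx, ry, rz]]: dx, dy, dz in fractions of the full range, 1 being 600 mm, then a rotation vector rx, ry, rz in shares of 90 degrees (1.0 is 90 degrees); each row is the pose to reach, as a shift and turn from the pose commanded when the call began, along the tool's axes at that moment; what a row does not reach only later rows make up. A row lasts 1/10 s, in which the tool goes at most 50 mm and 0.15 rad, less where a joint would pass 70% of its speed; a pose out of reach is approached as far as the arm can. finger_gap is the finger opening in mm, set as the call begins (left out keeps the last). The fingers move at their own pace and stop on an object; the grip force is fixed at half the most. Time passes only in rows, so rows that do not move let the fingers close. The tool returns the time, the measured TCP pose, the force, the opening and the grip force at its end. only (a regular expression) keeps the lines of the reply that match it, lines (a string "A,B") keeps lines A to B, and quiet returns only ok. No shift or turn number may pass 1 either way. Input that does not fit is refused with a message, and nothing moves.
- read_state(): the state, without advancing time (a new reading comes with each control period).
- camrig.get_image(name): name is "side" or "top"; returns the picture (480x640x3 uint8, blue, green, red); there is no depth.
- camrig.get_calibration(name): a dict with "K" (3x3 intrinsics, pixels), "rvec" (rotation vector, rad) and "tvec" (3), from world to camera coordinates, as OpenCV has them. Camera axes: x right, y down, z forward; pixel columns grow to the right and rows downward; lengths in mm; the calibration is good to about 2 mm. A picture is of the moment at which its call begins. get_calibration takes no time and is no camera call.
- arm.job_done(): hands the job in; it is judged then, once.
The state is a dict: "clock": time; "joints": joint angles; "joint_vel": joint speeds; "joint_efforts": joint torques, N m; "position": TCP position; "ee_rot": TCP orientation; "contact_force": force on the tool from outside, world axes, zero at the start; "wrist_torque": the same for the moment, N m; "gripper_width": finger opening in mm; "grasp_force": force on a finger pad.
Only numpy, scipy, OpenCV 4.12 (cv2) and the standard library are available. Lean on these libraries where they do the work, as an engineer would, in place of code of your own. Each camera call takes 0.05 s, during which the arm holds its last target. There are 200 camera calls.

## Working session

There is one attempt and no reset: what is moved stays moved. The work goes in short steps, Python scripts to look and compute and a tool call to move; the robot and the scene stay as the last step left them, time stands still between calls to the robot, and variables do not carry over. Pictures are saved under pics/ and viewed, at most 10 in all, crops included, and the job is handed in when it is done.

```bash
ls; mkdir -p pics; python3 - <<'E'
from bench import arm, camrig, read_state
import cv2
for n in("top","side"):
    cv2.imwrite(f"pics/{n}0.png",camrig.get_image(n)); c=camrig.get_calibration(n); print(n,c)
print(read_state())
E
```

```text
bench.py
pics
top {'K': array([[482.30310157,   0.        , 318.40671001],
       [  0.        , 482.30310157, 239.58464055],
       [  0.        ,   0.        ,   1.        ]]), 'rvec': array([ 2.18129999, -2.00769144,  0.23812161]), 'tvec': array([  -7.13906892,  602.37713251, 1144.13523516])}
side {'K': array([[486.2715512 ,   0.        , 314.50449806],
       [  0.        , 486.2715512 , 237.2197678 ],
       [  0.        ,   0.        ,   1.        ]]), 'rvec': array([ 2.33837121, -0.65273146,  0.23037441]), 'tvec': array([-495.36414624,  281.79337993, 1193.7186022 ])}
{'clock': 0.1, 'joints': array([ 1.41458420e+00,  3.85472469e-01,  6.79624842e-03, -4.16858626e-04,
       -1.19403027e+00, -2.58587112e-01]), 'joint_vel': array([ 0.0008501 , -0.00136614,  0.00346522,  0.00233169, -0.00042119,
        0.00024908]), 'joint_efforts': array([-7.29216517e-04, -3.93321705e+01,  1.88928151e+01,  4.19793606e+00,
       -2.62732741e-03,  1.24106890e-06]), 'position': array([251.67784759, 571.56149045, 247.35120028]), 'ee_rot': array([ 9.78553386e-01, -2.05991070e-01, -1.44616045e-04,  9.63741703e-04]), 'contact_force': array([-0.0977753 , -0.39742635,  0.24168636]), 'wrist_torque': array([-0.058355  , -0.03457375, -0.04151735]), 'grasp_force': 0.0, 'gripper_width': 85.43032599312748}
```

View pics/top0.png

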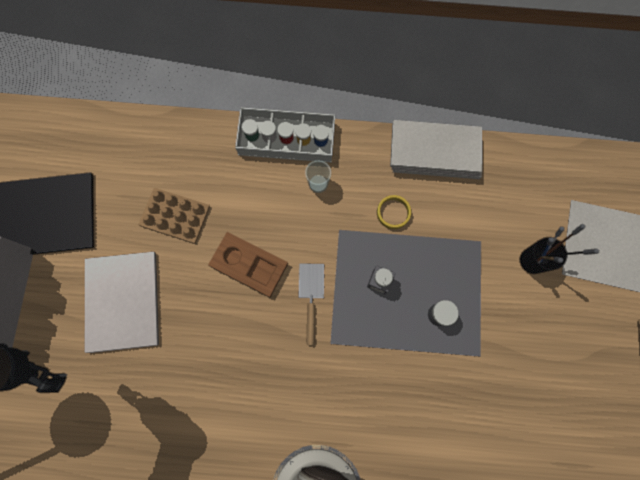

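View pics/side0.png

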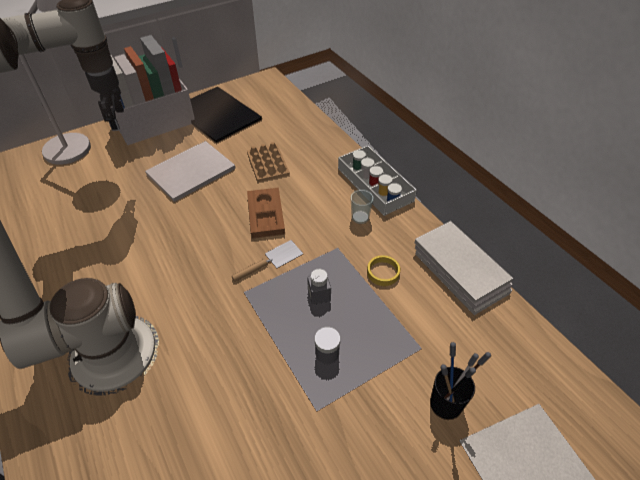

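The top view shows the square jar at about (381,280), the stand at (248,265) with its square socket at (262,268), and the knife between them. In the side view the jar is at (319,287) and the stand at (266,212). I'll zoom in on both.

```bash
cat > h.py <<'E'
import numpy as np,cv2
from bench import arm, camrig, read_state
def ray(n,uv):
    c=camrig.get_calibration(n);R=cv2.Rodrigues(c["rvec"])[0];t=np.array(c["tvec"]).ravel()
    return -R.T@t, R.T@np.linalg.inv(c["K"])@[uv[0],uv[1],1]
def onz(n,uv,z):
    o,d=ray(n,uv);return o+d*(z-o[2])/d[2]
def tri(a,b):
    A=np.zeros((3,3));y=np.zeros(3);L=[]
    for n,uv in(("top",a),("side",b)):
        o,d=ray(n,uv);d=d/np.linalg.norm(d);P=np.eye(3)-np.outer(d,d);A+=P;y+=P@o;L.append((P,o))
    x=np.linalg.solve(A,y);return x,[np.linalg.norm(P@(x-o)) for P,o in L]
def proj(n,p):
    c=camrig.get_calibration(n);return cv2.projectPoints(np.array(p,float).reshape(-1,1,3),c["rvec"],c["tvec"],c["K"],None)[0].reshape(-1,2)
def crop(im,x,y,w,h,s):
    r=cv2.resize(im[y:y+h,x:x+w],None,fx=s,fy=s,interpolation=cv2.INTER_CUBIC)
    for k in range(0,w,10): cv2.putText(r,str(x+k),(k*s,8),0,.3,(0,255,255),1);cv2.line(r,(k*s,10),(k*s,14),(0,255,255),1)
    for k in range(0,h,10): cv2.putText(r,str(y+k),(0,k*s+4),0,.3,(0,255,255),1)
    return r
E
python3 - <<'E'
from h import *
t=cv2.imread("pics/top0.png");s=cv2.imread("pics/side0.png")
f=lambda im:np.clip(im.astype(float)*1.7,0,255).astype(np.uint8)
t,s=f(t),f(s)
m=np.vstack([np.hstack([crop(t,355,250,66,50,6),crop(t,205,225,66+22,50+30,6)[:300,:396]]),np.hstack([crop(s,290,260,66,50,6),crop(s,236,190,66,50,6)])])
m=np.vstack([np.hstack([crop(t,356,258,50,50,8)[:300],crop(t,204,226,80,60,5)[:300]]),np.hstack([crop(s,297,262,50,50,6)[:300,:400],np.zeros((300,100,3),np.uint8),crop(s,236,182,60,60,5)[:300,:400],np.zeros((300,100,3),np.uint8)])]) 
cv2.imwrite("pics/z0.png",m);print(m.shape)
E
```

```text
(600, 800, 3)
```

View pics/z0.png

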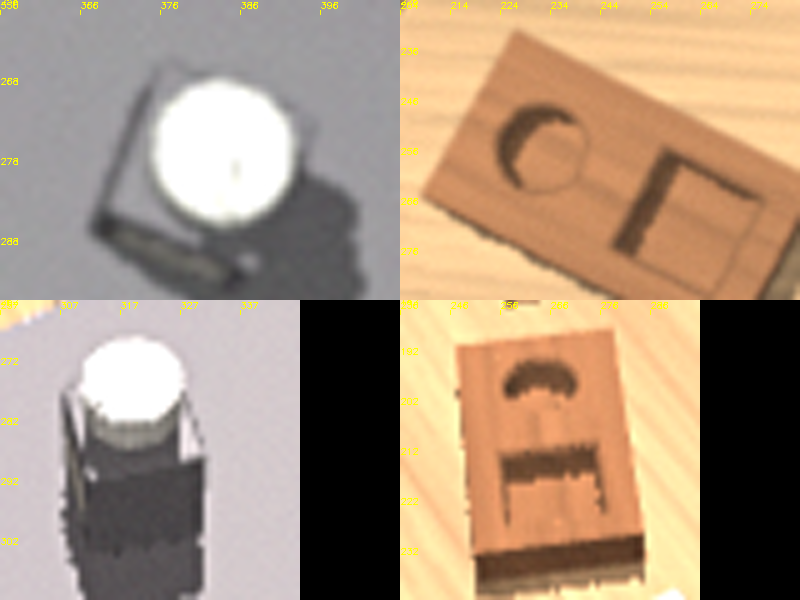

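The zoom shows the cap centre at about top (383.3,276.6) and side (318.8,274.9). The jar's shoulder corner is near top (368,286), and the socket mouth corners in the top view are (257,256), (277,266), (246,275) and (267,285). Next I'll triangulate these and fit a model.

```bash
cat > fit.py <<'E'
from h import *
from scipy.optimize import least_squares as LS
def sq(x,y,yaw,z,w,l=None,cx=0,cy=0):
    l=l or w;c,s=np.cos(yaw),np.sin(yaw)
    return [[x+c*(cx+a)-s*(cy+b),y+s*(cx+a)+c*(cy+b),z] for a,b in((-w/2,-l/2),(w/2,-l/2),(w/2,l/2),(-w/2,l/2))]
if __name__=="__main__":
    for n in("top","side"): print(n,"cam",ray(n,(320,240))[0].round())
    print("cap",tri((383.3,276.6),(318.75,274.9)))
    T=np.array([(257.2,256),(277,266.6),(246.6,275.4),(267.4,285.6)])-.4
    S=np.array([(256.4,211.6),(275.4,210.6),(257.6,227),(277.4,225)])-.4
    print("socket T z26",[onz("top",p,26).round(1).tolist() for p in T]);print("socket S",[onz("side",p,26).round(1).tolist() for p in S])
    print("means tri",tri(T.mean(0),S.mean(0)))
    B=np.array([(228,232),(209,265)])-.4;print("blockT",[onz("top",p,26).round(1).tolist() for p in B])
    B=np.array([(247.6,191.4),(278.4,188),(285,229.4),(250.4,232.6)])-.4;print("blockS",[onz("side",p,26).round(1).tolist() for p in B])
    J=np.array([(376.6,266.1),(368.2,285.8),(386,291.5),(395.4,271.8)])-.4;print("jarT",[onz("top",p,62).round(1).tolist() for p in J])
    print("caps",onz("top",(383.3,276.6),90),onz("side",(318.75,274.9),90))
E
python3 fit.py
```

```text
top cam [ 323.   25. 1252.]
side cam [ 138. -762. 1073.]
cap (array([ 517.31140032, -122.28970623,   93.24664978]), [np.float64(0.713632033513246), np.float64(0.7136320335132689)])
socket T z26 [[555.5, 198.9, 26.0], [532.1, 145.0, 26.0], [502.8, 220.3, 26.0], [481.1, 164.4, 26.0]]
socket S [[507.3, 227.5, 26.0], [558.4, 201.0, 26.0], [481.9, 168.3, 26.0], [535.4, 144.9, 26.0]]
means tri (array([518.01298954, 181.34417519,  30.23331374]), [np.float64(0.9712439368383939), np.float64(0.9712439368385575)])
blockT [[612.9, 282.2, 26.0], [521.7, 320.0, 26.0]]
blockS [[523.4, 322.7, 26.0], [613.7, 285.5, 26.0], [546.1, 117.6, 26.0], [454.0, 159.3, 26.0]]
jarT [[547.9, -106.9, 62.0], [496.6, -88.8, 62.0], [486.1, -133.6, 62.0], [537.4, -154.5, 62.0]]
caps [ 517.15795132 -122.49282343   90.        ] [ 519.29787922 -120.27161015   90.        ]
```

```bash
cat > edge.py <<'E'
from fit import *
from scipy.optimize import differential_evolution as DE
def G(n,im):
    g=cv2.GaussianBlur(cv2.cvtColor(im,cv2.COLOR_BGR2GRAY),(0,0),.7).astype(np.float32)
    m=np.hypot(cv2.Sobel(g,5,1,0),cv2.Sobel(g,5,0,1)); return np.minimum(m,60).astype(np.float32)
def score(g,n,P):
    P=np.array(P);k=np.linspace(.05,.95,25)[:,None]
    q=np.vstack([P[i]*(1-k)+P[(i+1)%4]*k for i in range(4)])
    uv=proj(n,q).astype(np.float32)[None]
    return float(cv2.remap(g,uv[...,0],uv[...,1],cv2.INTER_LINEAR).mean())
if __name__=="__main__":
    im={n:cv2.imread(f"pics/{n}0.png") for n in("top","side")};g={n:G(n,im[n]) for n in im}
    # each camera separately, to see its bias; socket mouth outer edge is z 26
    for ns in(("top",),("side",),("top","side")):
        f=lambda p:-sum(score(g[n],n,sq(*p,26,56))+score(g[n],n,sq(*p,26,100,180,0,43)) for n in ns)
        r=DE(f,[(505,530),(170,195),(-.55,-.25)],seed=1,tol=1e-6);print("stand",ns,r.x.round(3),r.fun)
        f=lambda p:-sum(score(g[n],n,sq(*p,62,52)) for n in ns)
        r=DE(f,[(507,530),(-133,-110),(-.6,0)],seed=1,tol=1e-6);print("jar",ns,r.x.round(3),r.fun)
E
python3 edge.py
```

```text
Traceback (most recent call last):
  File "edge.py", line 16, in <module>
    r=DE(f,[(505,530),(170,195),(-.55,-.25)],seed=1,tol=1e-6);print("stand",ns,r.x.round(3),r.fun)
  File "edge.py", line 15, in <lambda>
    f=lambda p:-sum(score(g[n],n,sq(*p,26,56))+score(g[n],n,sq(*p,26,100,180,0,43)) for n in ns)
                ~~~^^^^^^^^^^^^^^^^^^^^^^^^^^^^^^^^^^^^^^^^^^^^^^^^^^^^^^^^^^^^^^^^^^^^^^^^^^^^^
  File "edge.py", line 15, in <genexpr>
    f=lambda p:-sum(score(g[n],n,sq(*p,26,56))+score(g[n],n,sq(*p,26,100,180,0,43)) for n in ns)
                                               ~~~~~^^^^^^^^^^^^^^^^^^^^^^^^^^^^^^^
  File "edge.py", line 9, in score
    uv=proj(n,q).astype(np.float32)[None]
       ~~~~^^^^^
  File "h.py", line 14, in proj
    c=camrig.get_calibration(n);return cv2.projectPoints(np.array(p,float).reshape(-1,1,3),c["rvec"],c["tvec"],c["K"],None)[0].reshape(-1,2)
ValueError: time passes only in moves, steps and waits
```

```bash
sed -i 's/^from bench import arm, camrig, read_state/from bench import arm, camrig, read_state\nfrom functools import cache\n@cache\ndef cal(n): return camrig.get_calibration(n)/; s/c=camrig.get_calibration(n)/c=cal(n)/' h.py; time python3 edge.py
```

```text
stand ('top',) [ 5.15336e+02  1.84441e+02 -4.03000e-01] -98.50665664672852
jar ('top',) [ 5.18175e+02 -1.18457e+02 -3.10000e-01] -51.03937530517578
stand ('side',) [ 5.17232e+02  1.86134e+02 -4.08000e-01] -108.22388458251953
jar ('side',) [ 5.23442e+02 -1.10009e+02 -2.63000e-01] -50.7520866394043
stand ('top', 'side') [ 5.15880e+02  1.84467e+02 -3.98000e-01] -204.94433212280273
jar ('top', 'side') [ 5.16836e+02 -1.18948e+02 -3.34000e-01] -93.3435173034668
real	0m6.066s
user	0m6.500s
sys	0m0.112s
```

The rows are not in the units I measure in: shifts go in shares of 600 mm and turns go in shares of 90 degrees. I convert before sending: 527 mm is 0.8783, 523 mm is 0.8717, -0.095 rad is -0.0605.

```bash
cat > goto.py <<'E'
import sys
from h import *
from scipy.spatial.transform import Rotation as Ro
# from measured/commanded pose to x y z yaw (tool down)
def rel(x,y,z,yaw):
    s=read_state();R=Ro.from_quat(s["ee_rot"])
    t=Ro.from_euler("ZX",[yaw,np.pi])
    print("pos",s["position"].round(1),"d",R.inv().apply(np.array([x,y,z])-s["position"]).round(1),"rot",(R.inv()*t).as_rotvec().round(3),"yaw",round(np.arctan2(*R.as_matrix()[[1,0],0]),3),"j",s["joints"].round(2),"F",s["contact_force"].round(1),"T",s["wrist_torque"].round(2),"w",round(s["gripper_width"],1),round(s["grasp_force"],1))
if __name__=="__main__": rel(*map(float,sys.argv[1:]))
E
python3 goto.py 518.2 -121.4 190 -.32
```

```text
pos [251.7 571.6 247.4] d [523.3 526.6  58.4] rot [ 0.002 -0.    -0.095] yaw -0.415 j [ 1.41  0.39  0.01 -0.   -1.19 -0.26] F [-0.1 -0.4  0.2] T [-0.06 -0.03 -0.04] w 85.4 0.0
```

Request:
{"method": "step_hand", "body": {"steps": [[[0.8717,0.8783,0.0967],[0,0,-0.0605]],[[0.8717,0.8783,0.0967],[0,0,-0.0605]],[[0.8717,0.8783,0.0967],[0,0,-0.0605]],[[0.8717,0.8783,0.0967],[0,0,-0.0605]],[[0.8717,0.8783,0.0967],[0,0,-0.0605]],[[0.8717,0.8783,0.0967],[0,0,-0.0605]],[[0.8717,0.8783,0.0967],[0,0,-0.0605]],[[0.8717,0.8783,0.0967],[0,0,-0.0605]],[[0.8717,0.8783,0.0967],[0,0,-0.0605]],[[0.8717,0.8783,0.0967],[0,0,-0.0605]]], "finger_gap": 85}}

```text
clock: 1.1
position: [430.6, 104.7, 209.3]
ee_rot: [0.987, -0.159, 0.0, -0.0]
contact_force: [0.5, 1.4, -0.3]
gripper_width: 85.1
grasp_force: 0.0
```

```bash
python3 goto.py 518.2 -121.4 190 -.32
```

```text
pos [430.6 104.7 209.3] d [154.1 187.2  19.2] rot [-0.    -0.     0.001] yaw -0.319 j [ 0.61  0.11 -0.47 -0.   -0.99  0.64] F [ 0.5  1.4 -0.3] T [ 0.07 -0.11  0.05] w 85.1 0.0
```

Scaled: 187 mm is 0.3117, 154 mm is 0.2567.

Request:
{"method": "step_hand", "body": {"steps": [[[0.2567,0.3117,0.0317],[0,0,0]],[[0.2567,0.3117,0.0317],[0,0,0]],[[0.2567,0.3117,0.0317],[0,0,0]],[[0.2567,0.3117,0.0317],[0,0,0]],[[0.2567,0.3117,0.0317],[0,0,0]],[[0.2567,0.3117,0.0317],[0,0,0]],[[0.2567,0.3117,0.0317],[0,0,0]]]}}

```text
clock: 1.8
position: [517.6, -120.3, 189.5]
ee_rot: [0.987, -0.161, -0.001, 0.0]
contact_force: [0.1, 0.3, -0.2]
gripper_width: 85.0
grasp_force: 0.0
```

```bash
python3 goto.py 518.2 -121.4 48 -.32
```

```text
pos [ 517.6 -120.3  189.5] d [  1.2   0.8 141.4] rot [ 0.     0.002 -0.003] yaw -0.323 j [ 0.08  0.28 -0.31 -0.   -0.99  1.17] F [ 0.1  0.3 -0.2] T [ 0.04  0.03 -0.03] w 85.0 0.0
```

Scaled: 141 mm is 0.235, 120 mm is 0.2.

Request:
{"method": "step_hand", "body": {"steps": [[[0.0017,0.0017,0.0833],[0,0,0]],[[0.0017,0.0017,0.15],[0,0,0]],[[0.0017,0.0017,0.2],[0,0,0]],[[0.0017,0.0017,0.235],[0,0,0]],[[0.0017,0.0017,0.235],[0,0,0]]]}}

```text
clock: 2.3
position: [516.1, -119.2, 46.8]
ee_rot: [0.987, -0.158, -0.003, 0.001]
contact_force: [0.8, 0.3, 0.5]
gripper_width: 84.7
grasp_force: 0.0
```

```bash
python3 - <<'E'
from h import *
t,s=camrig.get_image("top"),camrig.get_image("side")
cv2.imwrite("pics/g1.png",np.hstack([crop(t,340,235,80,100,5),crop(s,280,235,80,100,5)]))
E
```

```text
(no output)
```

View pics/g1.png

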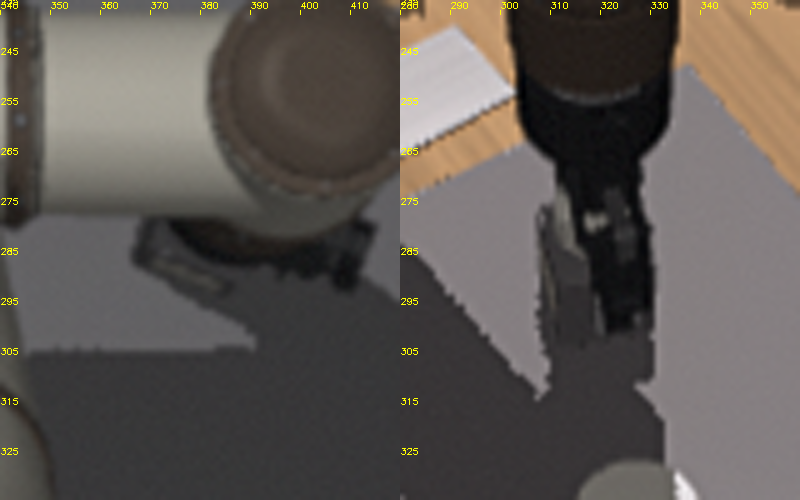

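The gripper straddles the jar: in the side view a finger is in front at (325,290), and the jar face is visible at (310,285) under the palm. There is no contact force, so I'll close the fingers.

Scaled: 1 mm is 0.0017.

Request:
{"method": "step_hand", "body": {"steps": [[[0.0017,0.0017,0],[0,0,0]],[[0.0017,0.0017,0],[0,0,0]],[[0.0017,0.0017,0],[0,0,0]],[[0.0017,0.0017,0],[0,0,0]],[[0.0017,0.0017,0],[0,0,0]],[[0.0017,0.0017,0],[0,0,0]],[[0.0017,0.0017,0],[0,0,0]],[[0.0017,0.0017,0],[0,0,0]]], "finger_gap": 40}}

```text
clock: 3.2
position: [520.6, -121.6, 51.1]
ee_rot: [0.987, -0.159, 0.002, -0.0]
contact_force: [0.1, 2.6, 6.6]
gripper_width: 50.9
grasp_force: 64.4
```

```bash
python3 goto.py 518.2 -121.4 48 -.32
```

```text
pos [ 520.6 -121.6   51.1] d [-2.3  0.5  3.1] rot [-0.001 -0.003  0.001] yaw -0.319 j [ 0.07  0.46 -0.45  0.   -0.65  1.18] F [0.1 2.6 6.6] T [0.49 0.21 0.01] w 50.9 64.4
```

Scaled: -80 mm is -0.1333, -60 mm is -0.1.

Request:
{"method": "step_hand", "body": {"steps": [[[0,0,-0.0167],[0,0,0]],[[0,0,-0.05],[0,0,0]],[[0,0,-0.1],[0,0,0]],[[0,0,-0.1333],[0,0,0]],[[0,0,-0.1333],[0,0,0]],[[0,0,-0.1333],[0,0,0]]]}}

```text
clock: 3.8
position: [518.2, -121.7, 128.8]
ee_rot: [0.987, -0.16, -0.001, -0.0]
contact_force: [0.1, 0.2, -5.1]
gripper_width: 51.0
grasp_force: 63.8
```

```bash
python3 goto.py 516.3 185.3 130 -.40
```

```text
pos [ 518.2 -121.7  128.8] d [ -98.6 -290.7   -0.9] rot [-0.     0.001  0.079] yaw -0.321 j [ 0.07  0.35 -0.38 -0.   -0.84  1.18] F [ 0.1  0.2 -5.1] T [0.   0.07 0.  ] w 51.0 63.8
```

Scaled: -290.7 mm is -0.4845, -277 mm is -0.4617, 0.079 rad is 0.0503.

Request:
{"method": "step_hand", "body": {"steps": [[[-0.0167,-0.05,-0.0017],[0,0,0.0127]],[[-0.04,-0.1167,-0.0017],[0,0,0.0255]],[[-0.065,-0.1917,-0.0017],[0,0,0.0503]],[[-0.09,-0.2667,-0.0017],[0,0,0.0503]],[[-0.115,-0.3417,-0.0017],[0,0,0.0503]],[[-0.1383,-0.4083,-0.0017],[0,0,0.0503]],[[-0.1567,-0.4617,-0.0017],[0,0,0.0503]],[[-0.1643,-0.4845,-0.0017],[0,0,0.0503]],[[-0.1643,-0.4845,-0.0017],[0,0,0.0503]],[[-0.1643,-0.4845,-0.0017],[0,0,0.0503]]]}}

```text
clock: 4.8
position: [516.0, 184.2, 128.9]
ee_rot: [0.98, -0.198, -0.001, 0.001]
contact_force: [-0.3, -0.2, -4.5]
gripper_width: 50.9
grasp_force: 64.1
```

```bash
python3 goto.py 516.3 185.3 80 -.40; python3 - <<'E'
from h import *
t,s=camrig.get_image("top"),camrig.get_image("side")
cv2.imwrite("pics/t2.png",t);cv2.imwrite("pics/s2.png",s)
f=lambda im:np.clip(im.astype(float)*1.6,0,255).astype(np.uint8)
cv2.imwrite("pics/g2.png",np.hstack([crop(f(t),205,215,80,100,5),crop(f(s),235,135,80,100,5)]))
E
```

```text
pos [516.  184.2 128.9] d [-0.  -1.3 48.9] rot [0.003 0.002 0.001] yaw -0.399 j [ 0.64  0.37 -0.34 -0.   -0.86  0.53] F [-0.3 -0.2 -4.5] T [-0.07  0.02 -0.  ] w 50.9 64.1
```

View pics/g2.png

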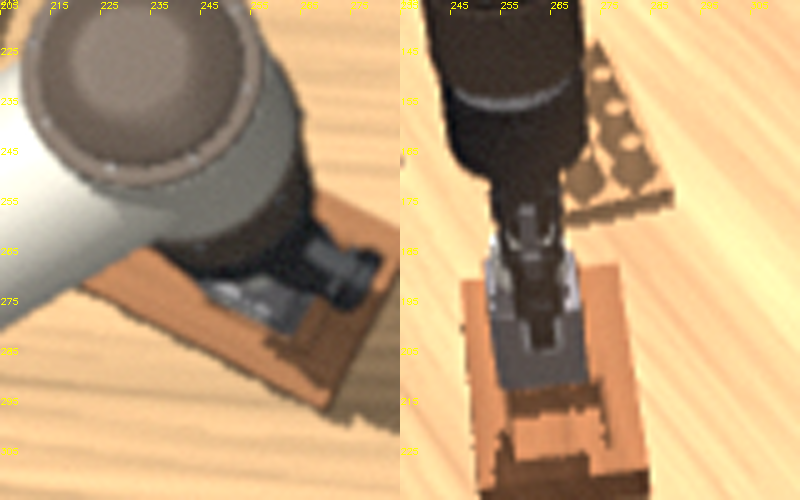

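```bash
python3 - <<'E'
from h import *
for z in (78,80,82):
    a=onz("side",(255.0,212.2),z);b=onz("side",(272.2,211.2),z)
    d=b-a;print(z,a.round(1),b.round(1),np.linalg.norm(d).round(1),np.arctan2(d[1],d[0]).round(3),"centre",((a+b)/2+26*np.array([.389,.921,0])).round(1))
E
```

```text
78 [484.7 176.2  78. ] [528.7 153.8  78. ] 49.4 -0.471 centre [516.8 189.   78. ]
80 [484.  174.4  80. ] [527.9 152.   80. ] 49.3 -0.471 centre [516.1 187.1  80. ]
82 [483.3 172.5  82. ] [527.1 150.1  82. ] 49.2 -0.471 centre [515.3 185.3  82. ]
```

Scaled: 49 mm is 0.0817, 47 mm is 0.0783.

Request:
{"method": "step_hand", "body": {"steps": [[[0.0005,-0.0008,0.025],[0,0,0]],[[0.0005,-0.0008,0.0583],[0,0,0]],[[0.0005,-0.0008,0.0783],[0,0,0]],[[0.0005,-0.0008,0.0817],[0,0,0]],[[0.0005,-0.0008,0.0817],[0,0,0]],[[0.0005,-0.0008,0.0817],[0,0,0]]]}}

```text
clock: 5.5
position: [518.2, 185.6, 82.2]
ee_rot: [0.98, -0.198, 0.001, -0.001]
contact_force: [0.3, -0.3, -4.7]
gripper_width: 51.1
grasp_force: 64.1
```

```bash
python3 goto.py 516.5 185 57 -.40
```

```text
pos [518.2 185.6  82.2] d [-1.4  1.3 25.2] rot [-0.001 -0.001  0.001] yaw -0.399 j [ 0.64  0.44 -0.39  0.   -0.75  0.53] F [ 0.3 -0.3 -4.7] T [ 0.03 -0.02 -0.02] w 51.1 64.1
```

Request:
{"method": "step_hand", "body": {"steps": [[[0,0,0.005],[0,0,0]],[[0,0,0.0083],[0,0,0]],[[0,0,0.0117],[0,0,0]],[[0,0,0.015],[0,0,0]],[[0,0,0.0183],[0,0,0]],[[0,0,0.0183],[0,0,0]]]}}

```text
clock: 6.1
position: [519.0, 185.2, 74.0]
ee_rot: [0.98, -0.197, 0.002, 0.0]
contact_force: [-3.1, -4.9, 15.8]
gripper_width: 51.2
grasp_force: 66.9
```

```bash
python3 goto.py 516.5 185 57 -.40
```

```text
pos [519.  185.2  74. ] d [-2.3  1.1 17. ] rot [-0.    -0.003  0.004] yaw -0.396 j [ 0.64  0.45 -0.39  0.   -0.73  0.53] F [-3.1 -4.9 15.8] T [-1.33  1.17  0.12] w 51.2 66.9
```

Scaled: -6 mm is -0.01, -2 mm is -0.0033.

Request:
{"method": "step_hand", "body": {"steps": [[[0,0,-0.0033],[0,0,0]],[[0,0,-0.01],[0,0,0]],[[0,0,-0.01],[0,0,0]],[[0,0,-0.01],[0,0,0]],[[0,0,-0.01],[0,0,0]]]}}

```text
clock: 6.6
position: [517.2, 185.5, 75.8]
ee_rot: [0.98, -0.198, -0.0, 0.0]
contact_force: [-0.4, 0.1, -3.1]
gripper_width: 51.0
grasp_force: 64.5
```

```bash
python3 goto.py 516.5 185 57 -.40; python3 - <<'E'
from h import *
t,s=camrig.get_image("top"),camrig.get_image("side")
f=lambda im:np.clip(im.astype(float)*1.6,0,255).astype(np.uint8)
cv2.imwrite("pics/g3.png",np.hstack([crop(f(t),228,245,50,60,8),crop(f(s),243,180,50,60,8)]))
E
```

```text
pos [517.2 185.5  75.8] d [-0.5  0.7 18.8] rot [0.001 0.001 0.001] yaw -0.399 j [ 0.64  0.45 -0.39 -0.   -0.73  0.53] F [-0.4  0.1 -3.1] T [-0.02 -0.03 -0.  ] w 51.0 64.5
```

View pics/g3.png

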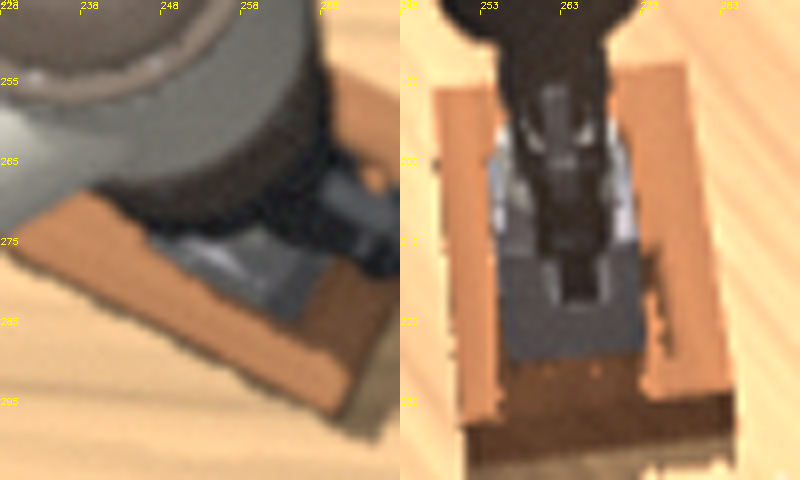

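```bash
python3 - <<'E'
from fit import *
print("socket proj", proj("side",sq(517.2,186.1,-.408,26,56)).round(1).tolist())
print("block proj", proj("side",sq(517.2,186.1,-.408,26,100,180,0,43)).round(1).tolist())
print("socket top proj", proj("top",sq(515.3,184.4,-.403,26,56)).round(1).tolist())
for z in (25,27,29):
    print(z,"jar if centred",proj("side",sq(517.2,186.1,-.408,z,52)).round(1)[:2].tolist(),[onz("side",p,z).round(1).tolist() for p in((256.1,224.6),(273.1,223.6))])
print("jar shoulder top centred", proj("top",sq(515.3,184.4,-.403,87,52)).round(1).tolist())
E
```

```text
socket proj [[256.3, 226.1], [275.2, 224.1], [273.8, 210.8], [255.3, 212.7]]
block proj [[249.0, 231.6], [283.2, 228.0], [278.2, 186.8], [246.7, 190.0]]
socket top proj [[264.8, 286.0], [275.5, 266.9], [256.5, 256.9], [245.8, 275.9]]
25 jar if centred [[256.9, 225.8], [274.5, 223.9]] [[483.1, 178.2, 25.0], [527.8, 155.4, 25.0]]
27 jar if centred [[256.9, 225.3], [274.5, 223.5]] [[482.4, 176.4, 27.0], [527.1, 153.6, 27.0]]
29 jar if centred [[256.8, 224.9], [274.4, 223.0]] [[481.7, 174.6, 29.0], [526.4, 151.9, 29.0]]
jar shoulder top centred [[261.9, 281.5], [272.3, 262.9], [253.9, 253.2], [243.3, 271.6]]
```

Scaled: 9 mm is 0.015, 7 mm is 0.0117.

Request:
{"method": "step_hand", "body": {"steps": [[[0.005,0,0],[0,0,0]],[[0.005,0,0],[0,0,0]],[[0.005,0,0.005],[0,0,0]],[[0.005,0,0.0083],[0,0,0]],[[0.005,0,0.0117],[0,0,0]],[[0.005,0,0.015],[0,0,0]],[[0.005,0,0.015],[0,0,0]]]}}

```text
clock: 7.4
position: [520.3, 184.3, 67.0]
ee_rot: [0.98, -0.198, -0.0, 0.0]
contact_force: [-0.5, -1.1, -4.6]
gripper_width: 51.0
grasp_force: 64.4
```

```bash
python3 goto.py 516.5 185 57 -.40
```

```text
pos [520.3 184.3  67. ] d [-3.8  0.8 10. ] rot [0.    0.    0.001] yaw -0.399 j [ 0.63  0.46 -0.39  0.   -0.72  0.54] F [-0.5 -1.1 -4.6] T [-0.08 -0.17 -0.03] w 51.0 64.4
```

Now it's inside the mouth with no resistance. I'll lower it to the floor.

Scaled: 9 mm is 0.015, 8 mm is 0.0133.

Request:
{"method": "step_hand", "body": {"steps": [[[0,0,0.0033],[0,0,0]],[[0,0,0.0067],[0,0,0]],[[0,0,0.01],[0,0,0]],[[0,0,0.0133],[0,0,0]],[[0,0,0.015],[0,0,0]],[[0,0,0.015],[0,0,0]]]}}

```text
clock: 8.0
position: [520.3, 184.3, 58.2]
ee_rot: [0.98, -0.198, -0.0, 0.0]
contact_force: [0.1, 0.1, -5.1]
gripper_width: 51.0
grasp_force: 64.4
```

```bash
python3 goto.py 516.5 185 57 -.40
```

```text
pos [520.3 184.3  58.2] d [-3.8  0.9  1.2] rot [0.    0.    0.001] yaw -0.399 j [ 0.63  0.48 -0.4   0.   -0.69  0.54] F [ 0.1  0.1 -5.1] T [-0.09 -0.2   0.05] w 51.0 64.4
```

Scaled: 3 mm is 0.005, 2 mm is 0.0033.

Request:
{"method": "step_hand", "body": {"steps": [[[0,0,0.0017],[0,0,0]],[[0,0,0.0033],[0,0,0]],[[0,0,0.005],[0,0,0]],[[0,0,0.005],[0,0,0]]]}}

```text
clock: 8.4
position: [520.3, 184.4, 57.5]
ee_rot: [0.98, -0.198, 0.0, -0.0]
contact_force: [-5.1, -1.1, 9.1]
gripper_width: 51.0
grasp_force: 66.1
```

```bash
python3 goto.py 516.5 185 57 -.40
```

```text
pos [520.3 184.4  57.5] d [-3.7  1.   0.5] rot [-0.    -0.001  0.002] yaw -0.398 j [ 0.63  0.48 -0.4   0.   -0.69  0.54] F [-5.1 -1.1  9.1] T [-0.27  1.38 -0.09] w 51.0 66.1
```

Scaled: -70 mm is -0.1167, -50 mm is -0.0833.

Request:
{"method": "step_hand", "body": {"steps": [[[0,0,0],[0,0,0]],[[0,0,0],[0,0,0]],[[0,0,0],[0,0,0]],[[0,0,0],[0,0,0]],[[0,0,0],[0,0,0]],[[0,0,-0.0333],[0,0,0]],[[0,0,-0.0833],[0,0,0]],[[0,0,-0.1167],[0,0,0]],[[0,0,-0.1167],[0,0,0]]], "finger_gap": 85}}

```text
clock: 9.3
position: [522.1, 185.4, 128.5]
ee_rot: [0.98, -0.198, 0.003, -0.002]
contact_force: [1.3, 1.4, -0.3]
gripper_width: 85.1
grasp_force: 0.0
```

```bash
python3 goto.py 516.7 185.3 91 -.40; python3 - <<'E'
from h import *
t,s=camrig.get_image("top"),camrig.get_image("side")
cv2.imwrite("pics/s4.png",s)
f=lambda im:np.clip(im.astype(float)*1.6,0,255).astype(np.uint8)
cv2.imwrite("pics/g4.png",np.hstack([crop(f(t),228,235,50,70,8),crop(f(s),243,175,50,70,8)]))
E
```

```text
pos [522.1 185.4 128.5] d [-5.1  2.4 37.5] rot [-0.005 -0.004  0.002] yaw -0.398 j [ 0.63  0.38 -0.33  0.   -0.85  0.54] F [ 1.3  1.4 -0.3] T [ 0.01 -0.09 -0.  ] w 85.1 0.0
```

View pics/g4.png

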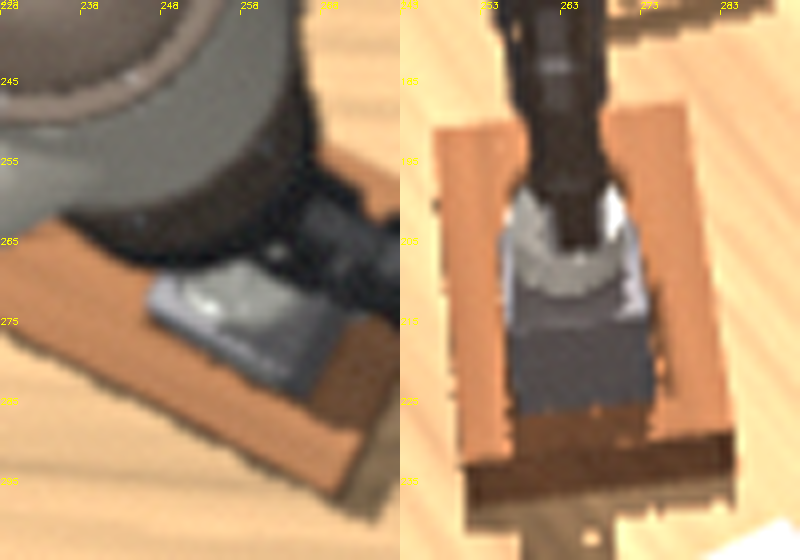

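Scaled: 10 mm is 0.0167, -3 mm is -0.005, -1.5 rad is -0.9549.

Request:
{"method": "step_hand", "body": {"steps": [[[-0.005,0.0033,0.0167],[0,0,-0.0955]],[[-0.005,0.0033,0.0167],[0,0,-0.191]],[[-0.005,0.0033,0.0167],[0,0,-0.2865]],[[-0.005,0.0033,0.0167],[0,0,-0.382]],[[-0.005,0.0033,0.0167],[0,0,-0.4775]],[[-0.005,0.0033,0.0167],[0,0,-0.573]],[[-0.005,0.0033,0.0167],[0,0,-0.6685]],[[-0.005,0.0033,0.0167],[0,0,-0.7639]],[[-0.005,0.0033,0.0167],[0,0,-0.8594]],[[-0.005,0.0033,0.0167],[0,0,-0.9549]]]}}

```text
clock: 10.4
position: [515.9, 183.1, 113.7]
ee_rot: [0.851, 0.526, -0.002, -0.0]
contact_force: [-0.4, 0.5, -0.9]
gripper_width: 85.0
grasp_force: 0.0
```

```bash
python3 goto.py 518.5 185.2 91 1.17
```

```text
pos [515.9 183.1 113.7] d [ 3.1  1.4 22.7] rot [-0.002  0.003 -0.063] yaw 1.107 j [ 0.64  0.39 -0.36 -0.   -0.82  2.04] F [-0.4  0.5 -0.9] T [ 0.03 -0.01  0.05] w 85.0 0.0
```

Scaled: 24 mm is 0.04, 16 mm is 0.0267, -0.06 rad is -0.0382.

Request:
{"method": "step_hand", "body": {"steps": [[[0.005,0.0023,0.0133],[0,0,-0.0382]],[[0.005,0.0023,0.0267],[0,0,-0.0382]],[[0.005,0.0023,0.04],[0,0,-0.0382]],[[0.005,0.0023,0.04],[0,0,-0.0382]],[[0.005,0.0023,0.04],[0,0,-0.0382]]]}}

```text
clock: 10.9
position: [519.1, 185.5, 90.8]
ee_rot: [0.836, 0.548, -0.001, 0.0]
contact_force: [0.7, -0.1, 0.5]
gripper_width: 85.1
grasp_force: 0.0
```

```bash
python3 goto.py 518.5 185.2 89 1.17
```

```text
pos [519.1 185.5  90.8] d [-0.5 -0.5  1.8] rot [-0.001  0.001 -0.009] yaw 1.161 j [ 0.64  0.43 -0.37  0.   -0.77  2.09] F [ 0.7 -0.1  0.5] T [-0.02 -0.03  0.  ] w 85.1 0.0
```

Scaled: 1 mm is 0.0017.

Request:
{"method": "step_hand", "body": {"steps": [[[0,0,0.0017],[0,0,0]],[[0,0,0.0017],[0,0,0]],[[0,0,0.0017],[0,0,0]],[[0,0,0.0017],[0,0,0]],[[0,0,0.0017],[0,0,0]],[[0,0,0.0017],[0,0,0]],[[0,0,0.0017],[0,0,0]],[[0,0,0.0017],[0,0,0]],[[0,0,0.0017],[0,0,0]]], "finger_gap": 30}}

```text
clock: 11.8
position: [519.3, 185.8, 90.8]
ee_rot: [0.836, 0.549, 0.0, -0.0]
contact_force: [-3.7, 1.3, 5.1]
gripper_width: 40.6
grasp_force: 60.2
```

```bash
python3 goto.py 518.5 185.2 89 1.17
```

```text
pos [519.3 185.8  90.8] d [-0.9 -0.5  1.8] rot [ 0.    -0.    -0.009] yaw 1.161 j [ 0.64  0.43 -0.37 -0.   -0.77  2.09] F [-3.7  1.3  5.1] T [ 0.28  1.04 -0.06] w 40.6 60.2
```

Scaled: 0.95 mm is 0.0016, 0.9 mm is 0.0015, 1.5 rad is 0.9549.

Request:
{"method": "step_hand", "body": {"steps": [[[0,-0.0008,0.0002],[0,0,0.0955]],[[0,-0.0008,0.0003],[0,0,0.191]],[[0,-0.0008,0.0005],[0,0,0.2865]],[[0,-0.0008,0.0007],[0,0,0.382]],[[0,-0.0008,0.0008],[0,0,0.4775]],[[0,-0.0008,0.001],[0,0,0.573]],[[0,-0.0008,0.0012],[0,0,0.6685]],[[0,-0.0008,0.0013],[0,0,0.7639]],[[0,-0.0008,0.0015],[0,0,0.8594]],[[0,-0.0008,0.0016],[0,0,0.9549]]]}}

```text
clock: 12.8
position: [519.2, 185.2, 89.7]
ee_rot: [0.985, -0.171, 0.0, 0.001]
contact_force: [-0.2, -1.7, 4.0]
gripper_width: 40.3
grasp_force: 60.1
```

```bash
python3 goto.py 518.5 185.2 89 1.17
```

```text
pos [519.2 185.2  89.7] d [-0.7  0.2  0.7] rot [ 2.000e-03  1.000e-03 -1.514e+00] yaw -0.344 j [ 0.64  0.43 -0.38  0.   -0.77  0.59] F [-0.2 -1.7  4. ] T [-0.84  0.23  0.13] w 40.3 60.1
```

Scaled: 0.3 mm is 0.0005, 0.2 mm is 0.0003, 0.5 rad is 0.3183.

Request:
{"method": "step_hand", "body": {"steps": [[[0,0,0.0002],[0,0,0.0637]],[[0,0,0.0003],[0,0,0.1273]],[[0,0,0.0003],[0,0,0.191]],[[0,0,0.0005],[0,0,0.2546]],[[0,0,0.0005],[0,0,0.3183]],[[0,0,0.0005],[0,0,0.3183]]]}}

```text
clock: 13.4
position: [518.8, 185.3, 89.2]
ee_rot: [0.913, -0.407, -0.0, 0.001]
contact_force: [-0.5, -1.1, 5.0]
gripper_width: 40.7
grasp_force: 60.2
```

```bash
python3 goto.py 518.5 185.2 89 1.17
```

```text
pos [518.8 185.3  89.2] d [-0.2  0.3  0.2] rot [ 1.000e-03  1.000e-03 -2.009e+00] yaw -0.839 j [ 0.64  0.43 -0.38  0.   -0.77  0.09] F [-0.5 -1.1  5. ] T [-0.57  0.67 -0.02] w 40.7 60.2
```

Request:
{"method": "step_hand", "body": {"steps": [[[0,0,0.0002],[0,0,0.0637]],[[0,0,0.0003],[0,0,0.1273]],[[0,0,0.0003],[0,0,0.191]],[[0,0,0.0005],[0,0,0.2546]],[[0,0,0.0005],[0,0,0.3183]],[[0,0,0.0005],[0,0,0.3183]]]}}

```text
clock: 14.0
position: [518.5, 185.6, 88.8]
ee_rot: [0.785, -0.62, -0.0, 0.001]
contact_force: [-1.9, 0.6, 5.1]
gripper_width: 40.4
grasp_force: 60.2
```

```bash
python3 goto.py 518.5 185.2 89 1.17
```

```text
pos [518.5 185.6  88.8] d [ 0.4  0.1 -0.2] rot [ 1.000e-03  1.000e-03 -2.507e+00] yaw -1.337 j [ 0.64  0.43 -0.38 -0.   -0.77 -0.4 ] F [-1.9  0.6  5.1] T [-0.2   1.12 -0.05] w 40.4 60.2
```

Scaled: 0.3 mm is 0.0005, 0.2 mm is 0.0003, 0.5 rad is 0.3183.

Request:
{"method": "step_hand", "body": {"steps": [[[0,0,0.0002],[0,0,0.0637]],[[0,0,0.0003],[0,0,0.1273]],[[0,0,0.0003],[0,0,0.191]],[[0,0,0.0005],[0,0,0.2546]],[[0,0,0.0005],[0,0,0.3183]],[[0,0,0.0005],[0,0,0.3183]]]}}

```text
clock: 14.6
position: [518.4, 185.9, 88.4]
ee_rot: [-0.607, 0.795, 0.0, -0.0]
contact_force: [-4.7, 0.4, 5.0]
gripper_width: 40.4
grasp_force: 60.2
```

```bash
python3 goto.py 518.5 185.2 89 1.17
```

```text
pos [518.4 185.9  88.4] d [ 0.6 -0.3 -0.6] rot [ 1.000e-03  2.000e-03 -3.007e+00] yaw -1.837 j [ 0.64  0.43 -0.38 -0.   -0.76 -0.9 ] F [-4.7  0.4  5. ] T [ 0.14  1.32 -0.07] w 40.4 60.2
```

Request:
{"method": "step_hand", "body": {"steps": [[[0,0,0.0002],[0,0,0.0637]],[[0,0,0.0003],[0,0,0.1273]],[[0,0,0.0003],[0,0,0.191]],[[0,0,0.0005],[0,0,0.2546]],[[0,0,0.0005],[0,0,0.2546]]]}}

```text
clock: 15.1
position: [518.5, 186.3, 88.2]
ee_rot: [-0.437, 0.899, 0.0, -0.0]
contact_force: [-3.3, 0.2, 4.4]
gripper_width: 40.3
grasp_force: 60.3
```

```bash
python3 goto.py 518.5 185.2 89 1.17
```

```text
pos [518.5 186.3  88.2] d [ 0.9 -0.6 -0.8] rot [ 1.000e-03 -1.000e-03  2.876e+00] yaw -2.237 j [ 0.64  0.43 -0.38 -0.   -0.76 -1.3 ] F [-3.3  0.2  4.4] T [0.48 1.29 0.  ] w 40.3 60.3
```

Scaled: 0.1 mm is 0.0002, 0.2 rad is 0.1273.

Request:
{"method": "step_hand", "body": {"steps": [[[0,0,0],[0,0,0.0637]],[[0,0,0.0002],[0,0,0.1273]],[[0,0,0.0002],[0,0,0.1273]]]}}

```text
clock: 15.4
position: [518.9, 186.5, 88.1]
ee_rot: [-0.346, 0.938, 0.001, 0.0]
contact_force: [-2.7, 1.0, 4.1]
gripper_width: 40.3
grasp_force: 60.2
```

```bash
python3 goto.py 518.5 185.2 89 1.17
```

```text
pos [518.9 186.5  88.1] d [ 1.1 -0.7 -0.9] rot [ 2.000e-03 -1.000e-03  2.677e+00] yaw -2.436 j [ 0.64  0.43 -0.38 -0.   -0.76 -1.5 ] F [-2.7  1.   4.1] T [0.8  1.15 0.07] w 40.3 60.2
```

Request:
{"method": "step_hand", "body": {"steps": [[[0,0,0],[0,0,0.0637]],[[0,0,0.0002],[0,0,0.1273]],[[0,0,0.0002],[0,0,0.1273]]]}}

```text
clock: 15.7
position: [519.4, 186.7, 87.9]
ee_rot: [-0.252, 0.968, 0.0, 0.001]
contact_force: [-2.3, 2.9, 1.5]
gripper_width: 40.0
grasp_force: 60.9
```

```bash
python3 goto.py 518.5 185.2 89 1.17
```

```text
pos [519.4 186.7  87.9] d [ 1.5 -0.9 -1.1] rot [2.000e-03 1.000e-03 2.482e+00] yaw -2.631 j [ 0.64  0.43 -0.38  0.   -0.76 -1.7 ] F [-2.3  2.9  1.5] T [0.99 0.65 0.93] w 40.0 60.9
```

The rows are not in the units I measure in: shifts go in shares of 600 mm and turns go in shares of 90 degrees. I convert before sending: 0.14 rad is 0.0891.

Request:
{"method": "step_hand", "body": {"steps": [[[0,0,0],[0,0,0.0446]],[[0,0,0],[0,0,0.0891]],[[0,0,0],[0,0,0.0891]],[[0,0,0],[0,0,0.0891]]]}}

```text
clock: 16.1
position: [519.6, 186.6, 88.0]
ee_rot: [-0.184, 0.983, 0.0, 0.001]
contact_force: [-0.0, 3.0, 0.1]
gripper_width: 40.0
grasp_force: 60.8
```

```bash
python3 goto.py 518.5 185.2 89 1.17
```

```text
pos [519.6 186.6  88. ] d [ 1.5 -0.9 -1. ] rot [2.000e-03 1.000e-03 2.341e+00] yaw -2.772 j [ 0.64  0.43 -0.38  0.   -0.76 -1.84] F [-0.   3.   0.1] T [0.85 0.03 1.34] w 40.0 60.8
```

Scaled: -0.6 mm is -0.001, -0.5 mm is -0.0008, -0.92 rad is -0.5857.

Request:
{"method": "step_hand", "body": {"steps": [[[0,0,0],[0,0,-0.0764]],[[0,0,-0.0002],[0,0,-0.1592]],[[0,0,-0.0003],[0,0,-0.2419]],[[0,0,-0.0005],[0,0,-0.3183]],[[0,0,-0.0007],[0,0,-0.3947]],[[0,0,-0.0007],[0,0,-0.4711]],[[0,0,-0.0008],[0,0,-0.5348]],[[0,0,-0.001],[0,0,-0.5857]],[[0,0,-0.001],[0,0,-0.5857]],[[0,0,-0.001],[0,0,-0.5857]]]}}

```text
clock: 17.1
position: [519.0, 185.9, 88.4]
ee_rot: [-0.597, 0.802, 0.0, 0.0]
contact_force: [0.1, 1.3, -0.2]
gripper_width: 39.9
grasp_force: 60.9
```

```bash
python3 goto.py 518.5 185.2 89 1.17
```

```text
pos [519.  185.9  88.4] d [ 0.8  0.3 -0.6] rot [-1.000e-03  0.000e+00 -3.031e+00] yaw -1.861 j [ 0.64  0.43 -0.38 -0.   -0.76 -0.93] F [ 0.1  1.3 -0.2] T [0.65 0.11 0.02] w 39.9 60.9
```

Request:
{"method": "step_hand", "body": {"steps": [[[0,0,-0.0002],[0,0,-0.0764]],[[0,0,-0.0002],[0,0,-0.1592]],[[0,0,-0.0003],[0,0,-0.2419]],[[0,0,-0.0005],[0,0,-0.3183]],[[0,0,-0.0007],[0,0,-0.3947]],[[0,0,-0.0007],[0,0,-0.4456]],[[0,0,-0.0007],[0,0,-0.4711]],[[0,0,-0.0007],[0,0,-0.4711]],[[0,0,-0.0007],[0,0,-0.4711]],[[0,0,-0.0007],[0,0,-0.4711]]]}}

```text
clock: 18.1
position: [518.7, 185.7, 88.9]
ee_rot: [0.847, -0.531, -0.0, 0.0]
contact_force: [-2.1, 0.9, -0.4]
gripper_width: 40.1
grasp_force: 60.9
```

```bash
python3 goto.py 518.5 185.2 89 1.17
python3 - <<'E'
from h import *
t,s=camrig.get_image("top"),camrig.get_image("side")
f=lambda im:np.clip(im.astype(float)*1.6,0,255).astype(np.uint8)
cv2.imwrite("pics/g5.png",np.hstack([crop(f(t),228,235,50,70,8),crop(f(s),243,175,50,70,8)]))
E
```

```text
pos [518.7 185.7  88.9] d [ 0.4  0.4 -0.1] rot [ 0.00e+00  1.00e-03 -2.29e+00] yaw -1.12 j [ 0.64  0.43 -0.38 -0.   -0.77 -0.19] F [-2.1  0.9 -0.4] T [0.6  0.49 0.01] w 40.1 60.9
```

View pics/g5.png

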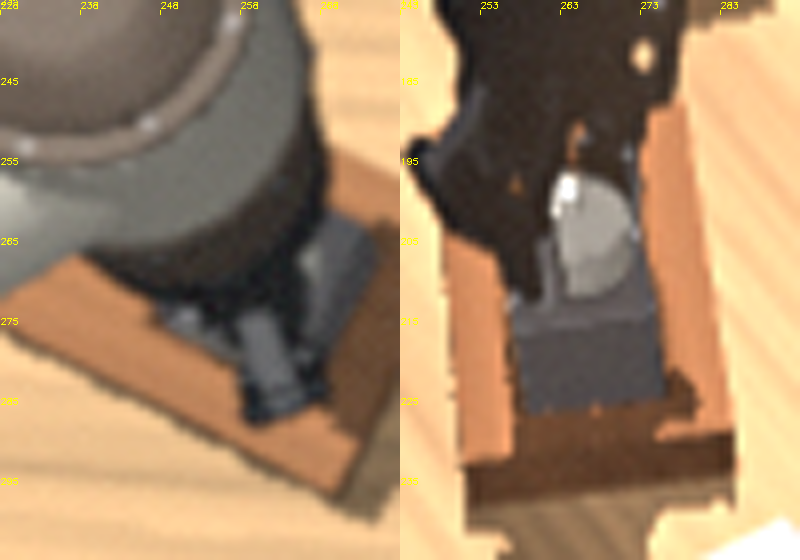

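The view shows the jar seated in the socket, with its mouth line at side y≈226 as before and the fingers on the cap. The cap stopped hard at about 1.3 N m, then was backed off 1.65 rad, which leaves room for play in the socket.

```bash
python3 -c "
from bench import arm, camrig, read_state
print(arm.job_done())"
```

```text
the job is handed in; nothing more can be done
None
```

I handed the job in: the jar is seated in the square socket, and the cap was screwed on to its hard stop, then backed off about a quarter turn (1.65 rad at the wrist) with the fingers still gripping it; no pass/fail verdict came back.

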